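# Tap the wheel weights down in order of size

### The arm

A 6-joint arm with a two-finger parallel gripper is mounted at the origin on the work surface. World frame = base frame: x ahead of the robot, y to its left, z up, the work surface at z = 0. Lengths are in m, angles in rad, forces in N, time in s.
With the tool pointing down it reaches from about 0.3 to 0.875 m from the base axis. Payload 6.4 kg.
Tool frame: the origin (TCP) lies between the finger pads; the fingertips stand 22 mm ahead of it and the grasp point (between the pads) lies 3 mm ahead of it; z points along the fingers, y is the line along which they close (so a half turn about z gives the same grasp; the last joint's range is limited). The gripper opens to 85 mm and grips with 20 to 120 N. Pads are 22 mm wide; open, the fingers measure 114 mm over their backs; the gripper's body (76 mm by 85 mm) begins 54 mm behind the grasp point. The pads swing forward as they close: fully open they stand 13 mm farther back than shut.
Start: joints at [0.969, 0.181, 1.607, -0, 1.354, -0.206], TCP at [0.222, 0.531, 0.229] pointing down, gripper open.
Joint ranges: [-2.99, 2.99], [-0.89, 2.07], [0.3, 2.58], [-1.14, 4.28], [0, 2.63], [-3.12, 3.12]. Speed limits (rad/s): [2.57, 2.57, 3.01, 3.14, 3.14, 3.14].

### API

Orientations are given as a unit quaternion [w, x, y, z].
In Python, from bench import ctrl, imaging, workorder gives the robot as it stands.
- The arm moves only by the shell command python3 -m pendant 'ROWS' [OPENING]. ROWS is JSON, a list of rows, each a list of 4 numbers: the shift along the tool's x, y, z in cm, then the turn about the tool's z in degrees. In form: [[dx, dy, dz, roll], ...]. A call has 1 to 12 rows; each row is the pose to reach, as a shift and turn from the pose commanded when the call began, along the tool's axes at that moment; what a row does not reach only later rows make up. A row lasts 1/12 s, in which the tool goes at most 41.7 mm and 7.16 degrees, less where a joint would pass 70% of its speed; a pose out of reach is approached as far as the arm can. A call with a gripper value outside its range is refused whole. OPENING is the opening, from 0 (shut) to 1 (fully open), set as the call begins (- or left out, the last holds). The fingers move at their own pace and stop on an object; the grip force is fixed at half the most. Time passes only in rows, so rows that repeat a pose let the fingers close. It gives the time, the measured TCP pose, the force, the opening and the grip force at its end, in the units of the state.
- ctrl.get_obs(): the state, without advancing time (a new reading comes with each control period).
- imaging.camera(name): name is "side" or "top"; returns the picture (400x640x3 uint8, red, green, blue); there is no depth.
- imaging.camera_info(name): a dict with "K" (3x3 intrinsics, pixels), "k1" (the pictures are not rectified: a ray, as slopes to the right and down, at radius r is drawn at 1 + k1 r^2 times it, then the intrinsics apply), "T" (4x4, takes a point from camera to world coordinates). Camera axes: x right, y up, looking along -z (the intrinsics and any distortion apply to the point x, -y, -z); pixel columns grow to the right and rows downward; lengths in m; the calibration is good to about 2 mm. A picture is of the moment at which its call begins. camera_info takes no time and is no camera call.
- workorder.hand_in(): hands the job in; it is judged then, once.
The state is a dict: "time_s": time; "q": joint angles; "dq": joint speeds; "joint_efforts": joint torques, N m; "eef_pos": TCP position; "eef_rot": TCP orientation; "wrist_force": force on the tool from outside, world axes, zero at the start; "torque": the same for the moment, N m; "opening": opening from 0.0 (shut) to 1.0 (fully open); "grasp_force": force on a finger pad.
Only numpy, scipy, OpenCV 4.12 (cv2) and the standard library are available. Lean on these libraries where they do the work, as an engineer would, in place of code of your own. Each camera call takes 0.05 s, during which the arm holds its last target. There are 200 camera calls.

### The job

Set the three steel wheel weights standing in the black sorting block by tapping each one down in its slot with the fingertips, by about a centimetre: the shortest first, then the middle-length one, then the longest. Tap lightly, never pull a weight up, leave the cap, stem, rim protector and wrench where they are, and finish clear of everything.

Things in the scene. Friction and masses are not known exactly. Their poses are not given: they have to be found in the camera images.
- station: Fixed: brown wooden board 170 x 340 mm, top 36 mm above the counter, with a black sorting block 90 x 190 mm, top at 76 mm. Three slots 66 x 18 mm, 60 mm apart along y, a steel weight in each. A C-clamp grips the block's +y end: 130 mm high, 110 mm or more along y from the origin. Origin: on the counter under the middle slot; y along the row, x along each slot, z up
- short_top (a point): centre of the flat top of the shortest steel wheel weight: a plain steel slab 24 mm long (along the station's x), 14 mm wide, standing on edge in any one of the three slots. The top is 24 mm above the block's top when its joint reads 0
- weight_short (a joint): how far the shortest weight has gone down in its slot, m: starts between 0 and 0.003, counts as tapped down from 0.006, bottoms at 0.016 (top still 8 mm above the block); negative is pulled up. It slides straight down against a steady 3 N friction (plus 15 N per m/s) and stays where it is left
- middle_top (a point): centre of the flat top of the middle-length steel wheel weight: a plain steel slab 40 mm long (along the station's x), 14 mm wide, standing on edge in any one of the three slots. The top is 24 mm above the block's top when its joint reads 0
- weight_middle (a joint): how far the middle-length weight has gone down in its slot, m: starts between 0 and 0.003, counts as tapped down from 0.006, bottoms at 0.016 (top still 8 mm above the block); negative is pulled up. It slides straight down against a steady 3 N friction (plus 15 N per m/s) and stays where it is left
- long_top (a point): centre of the flat top of the longest steel wheel weight: a plain steel slab 58 mm long (along the station's x), 14 mm wide, standing on edge in any one of the three slots. The top is 24 mm above the block's top when its joint reads 0
- weight_long (a joint): how far the longest weight has gone down in its slot, m: starts between 0 and 0.003, counts as tapped down from 0.006, bottoms at 0.016 (top still 8 mm above the block); negative is pulled up. It slides straight down against a steady 3 N friction (plus 15 N per m/s) and stays where it is left
- valve_cap: loose brass valve cap, 14 mm across, 18 mm tall, standing on the board in front of the block; origin at the centre of its underside. Leave alone
- valve_stem: loose aluminium valve stem standing upright on the counter near the board, foot 24 mm across, 44 mm tall; origin at the centre of its underside. Leave alone
- rim_protector: loose silver rim protector, a channel 90 x 22 x 18 mm lying on the counter near the board; origin at the centre of its underside, x along it. Leave alone
- spoke_wrench: loose blue steel spoke wrench 110 mm long lying flat on the counter beyond the board; x along it. Leave alone

How it is judged:
By the outcome, as a careful person would: the job done as asked, in the order asked, and still so for the second after the job is handed in, with the robot touching nothing.
It also fails if it takes over 38 s, if anything falls off the work surface, if the arm or the gripper's body presses on something with over 40 N, if the wrist force passes 120 N, or if a joint passes its speed limit or range.

## Working session

There is one attempt and no reset: what is moved stays moved. The work goes in short steps, Python scripts to look and compute and a shell command to move; the robot and the scene stay as the last step left them, time stands still between calls to the robot, and variables do not carry over. Pictures are saved under pics/ and viewed, at most 10 in all, crops included, and the job is handed in when it is done.

```bash
mkdir -p pics; ls; python3 - <<'E'
from bench import ctrl, imaging
import cv2
for n in("side","top"):
    im=imaging.camera(n); cv2.imwrite(f"pics/{n}0.png",im[:,:,::-1]); i=imaging.camera_info(n); print(n,i)
o=ctrl.get_obs(); print(o)
E
```

```text
pics
side {'K': array([[405.49139896,   0.        , 314.07090671],
       [  0.        , 405.49139896, 192.98665848],
       [  0.        ,   0.        ,   1.        ]]), 'k1': 0.03086160662234424, 'T': array([[ 0.89917365,  0.26480019, -0.34837854,  0.29335021],
       [-0.43731584,  0.51549506, -0.7368987 , -0.50285596],
       [-0.0155435 ,  0.81495135,  0.57932089,  0.52566713],
       [ 0.        ,  0.        ,  0.        ,  1.        ]])}
top {'K': array([[402.5834173 ,   0.        , 319.62310647],
       [  0.        , 402.5834173 , 199.57163962],
       [  0.        ,   0.        ,   1.        ]]), 'k1': -0.0172453620793281, 'T': array([[-7.10711246e-04,  9.97227930e-01, -7.44039742e-02,
         4.97024578e-01],
       [-9.99950022e-01,  3.32817967e-05,  9.99765498e-03,
         4.04181438e-02],
       [ 9.97241707e-03,  7.44073610e-02,  9.97178066e-01,
         7.69097003e-01],
       [ 0.00000000e+00,  0.00000000e+00,  0.00000000e+00,
         1.00000000e+00]])}
{'time_s': 0.1, 'q': array([ 9.68702537e-01,  1.81481305e-01,  1.60795377e+00, -2.46780326e-06,
        1.35382626e+00, -2.06301005e-01]), 'dq': array([ 8.02507643e-04, -2.19796878e-03, -2.60941705e-03,  8.55313438e-05,
       -1.91639285e-03,  6.19289089e-04]), 'joint_efforts': array([ 9.65347062e-04, -4.45879984e+01, -3.52235413e+01, -1.49735210e-04,
        4.22379861e-03, -8.92713871e-06]), 'eef_pos': array([0.22136224, 0.5301051 , 0.22804396]), 'eef_rot': array([-3.27021820e-04,  1.96606887e-01,  9.80482043e-01, -7.67580027e-04]), 'wrist_force': array([-0.19320364, -0.1343078 ,  0.11391764]), 'torque': array([-0.02660713, -0.02122974,  0.01354735]), 'grasp_force': 0.0, 'opening': 0.9981460672756187}
```

View pics/top0.png

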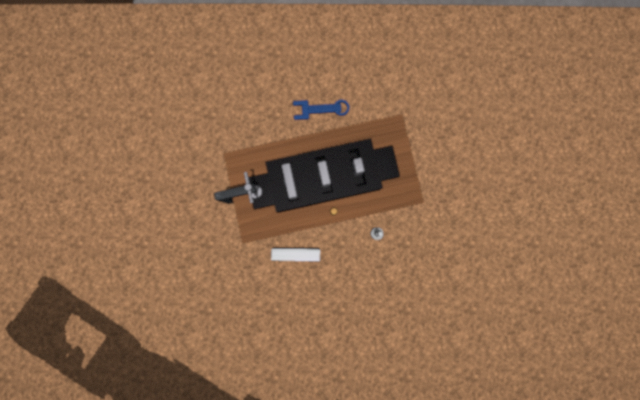

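View pics/side0.png

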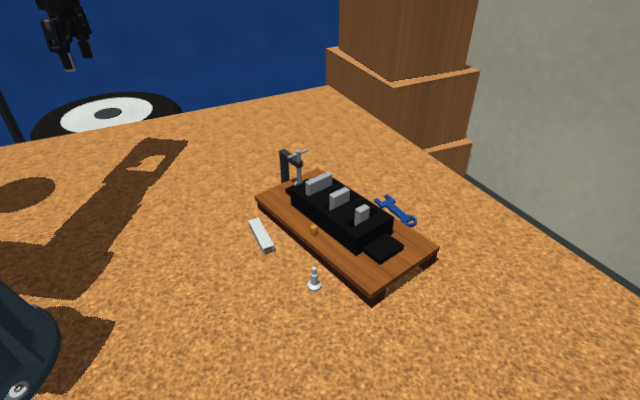

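The top picture shows the long weight at about (290,181), the middle at (324,172) and the short at (359,165). The clamp is at (250,188), the cap at (334,211), the stem at (377,233), the protector at (296,255) and the wrench at (320,109). The side view agrees, and the short weight is the one farthest from the clamp.

```bash
cat > h.py <<'E'
import numpy as np, cv2
from bench import imaging, ctrl
def ray(n,u,v):
    i=imaging.camera_info(n); K=i["K"];T=i["T"]
    d=np.array([(u-K[0,2])/K[0,0],(v-K[1,2])/K[1,1]]); s=d.copy()
    for _ in range(10): s=d/(1+i["k1"]*(s@s))
    return T[:3,3],T[:3,:3]@np.array([s[0],-s[1],-1.])
def at(n,u,v,z):
    o,r=ray(n,u,v); return o+r*(z-o[2])/r[2]
def proj(n,p):
    i=imaging.camera_info(n);T=i["T"]; c=T[:3,:3].T@(np.asarray(p)-T[:3,3]); s=np.array([c[0],-c[1]])/-c[2]
    s=s*(1+i["k1"]*(s@s)); return s*[i["K"][0,0],i["K"][1,1]]+i["K"][:2,2]
E
python3 - <<'E'
from h import *
for n,box in(("top",(270,130,400,215)),("side",(280,150,420,260))):
    im=cv2.imread(f"pics/{n}0.png"); x0,y0,x1,y1=box; c=im[y0:y1,x0:x1]
    hsv=cv2.cvtColor(c,cv2.COLOR_BGR2HSV); m=((hsv[...,1]<50)&(hsv[...,2]>110)).astype(np.uint8)
    k,l,st,ce=cv2.connectedComponentsWithStats(m)
    for j in range(1,k):
        if st[j,4]<15: continue
        r=cv2.minAreaRect(np.argwhere(l==j)[:,::-1].astype(np.float32))
        u,v=ce[j]+[x0,y0]; print(n,st[j],u.round(1),v.round(1),r, at(n,u,v,.0985).round(4))
    cv2.imwrite(f"pics/{n}c.png",cv2.resize(c,None,fx=5.5 if n=="side" else 6,fy=5.5 if n=="side" else 6,interpolation=cv2.INTER_CUBIC)[:600,:800])
E
```

```text
top [ 84  28  10  15 109] 358.4 165.1 ((88.41178131103516, 35.14706039428711), (13.581995010375977, 8.00367546081543), 75.96376037597656) [ 0.6052 -0.0317  0.0985]
top [ 48  31  12  24 183] 323.7 172.7 ((53.75882339477539, 42.664710998535156), (23.10309410095215, 7.917962074279785), 77.47119140625) [0.5923 0.0268 0.0985]
top [ 12  34  14  34 271] 288.8 180.4 ((18.766855239868164, 50.323036193847656), (33.95378875732422, 8.094942092895508), 77.00537872314453) [0.5792 0.0853 0.0985]
side [ 8  0 20  8 42] 296.7 152.7 ((16.881444931030273, 1.891751766204834), (4.164156913757324, 20.246417999267578), 68.96248626708984) [0.5819 0.1895 0.0985]
side [ 26  22  26  13 126] 318.1 177.9 ((38.20890426635742, 27.859588623046875), (4.882874488830566, 26.483386993408203), 65.55604553222656) [0.5789 0.0818 0.0985]
side [ 50  37  19  11 102] 338.9 192.1 ((59.000003814697266, 42.000003814697266), (5.366562843322754, 18.782970428466797), 63.43495178222656) [0.5917 0.0223 0.0985]
side [76 54 13  9 70] 361.9 208.1 ((82.0999984741211, 58.20000457763672), (5.813776969909668, 12.521980285644531), 63.43495178222656) [ 0.6038 -0.0377  0.0985]
```

View pics/topc.png

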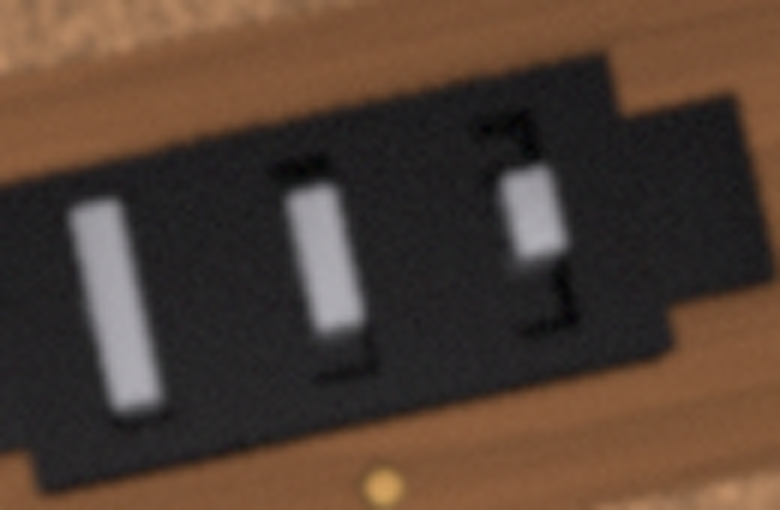

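View pics/sidec.png

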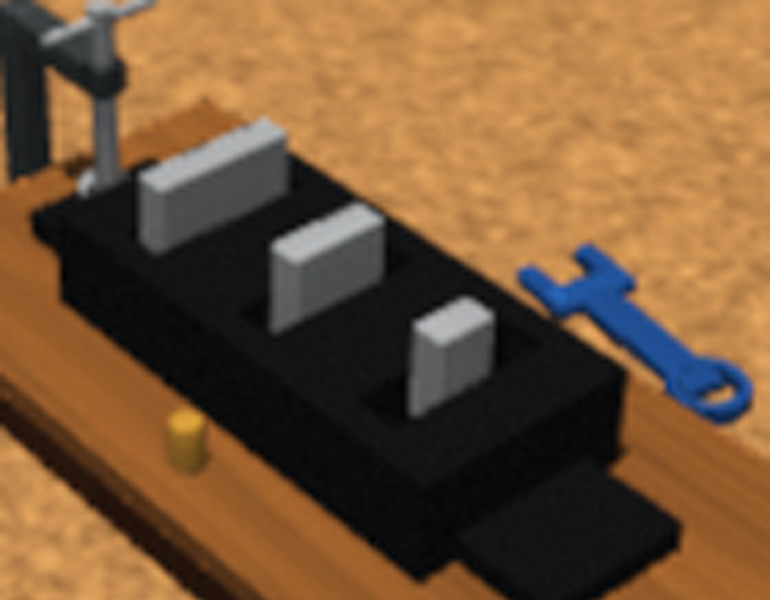

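The crops confirm the top outlines: long (18,50), middle (54,43) and short (88,35) in top-crop pixels. That gives these centres: short (0.605,-0.033), middle (0.592,0.026) and long (0.579,0.084). I'll shut the gripper and travel high to a point above the short weight.

```bash
python3 -m pendant '[[-3.3,-2.2,0,0],[-6.7,-4.4,0,0],[-10,-6.5,0,0],[-13.3,-8.7,0,0],[-16.7,-10.9,0,0],[-20,-13,0,0],[-23.3,-15.2,0,0],[-26.7,-17.4,0,0],[-30,-19.5,0,0],[-33.3,-21.7,0,0],[-36.7,-23.9,0,0],[-40,-26,0,0]]' 0
python3 -m pendant '[[-3,-2,0,0],[-6,-4,0,0],[-9,-6,0,0],[-12,-8,0,0],[-15,-9.8,0,0],[-17.1,-11.1,0,0],[-17.1,-11.1,3,0],[-17.1,-11.1,5,0],[-17.1,-11.1,5,0],[-17.1,-11.1,5,0]]'
```

```text
time_s: 1.1
eef_pos: [0.491, 0.1345, 0.2287]
eef_rot: [-0.0, 0.197, 0.98, -0.0]
wrist_force: [0.8, 0.7, 0.9]
opening: -0.002
grasp_force: 0.0
time_s: 1.93
eef_pos: [0.6042, -0.0317, 0.1773]
eef_rot: [-0.002, 0.197, 0.98, 0.0]
wrist_force: [0.6, -0.2, 0.4]
opening: 0.001
grasp_force: 0.0
```

```bash
python3 - <<'E'
from h import *
im=imaging.camera("side"); print(ctrl.get_obs()["eef_pos"])
c=im[90:240,270:470,::-1]; cv2.imwrite("pics/s1.png",cv2.resize(c,None,fx=4,fy=4,interpolation=cv2.INTER_CUBIC))
p=ctrl.get_obs()["eef_pos"]; print(proj("side",p-[0,0,.022]),proj("side",p-[0,0,.0785]))
E
```

```text
[ 0.60540881 -0.03170718  0.1791204 ]
[362.72530343 177.73846891] [360.962365  205.0528131]
```

View pics/s1.png

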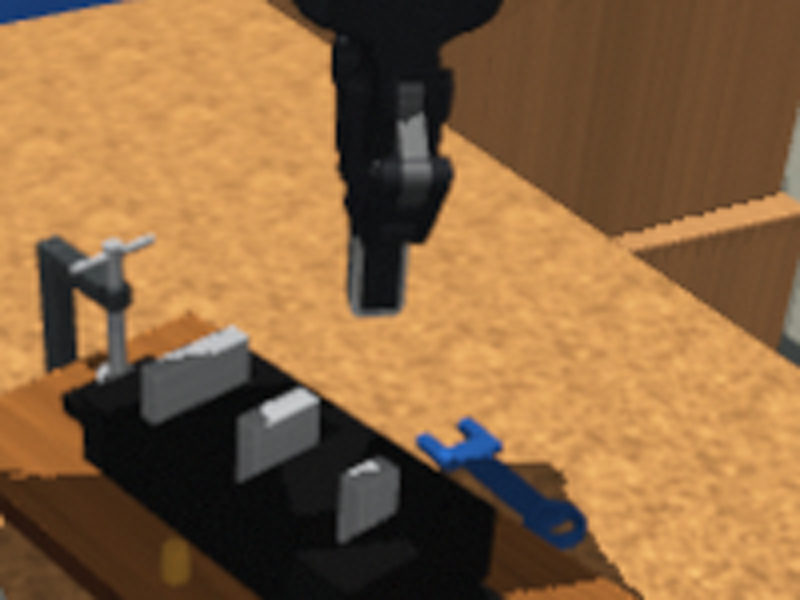

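The side view puts the fingertip's bottom edge at about image (364,168), and the short weight's top at (362,207). The tip looks some 20 mm higher than I predicted, so I'll go down in stages and find contact by force.

```bash
python3 -m pendant '[[0,0,2,0],[0,0,4,0],[0,0,4.8,0],[0,0,4.8,0],[0,0,4.8,0],[0,0,4.8,0]]'
python3 - <<'E'
from h import *
im=imaging.camera("side"); o=ctrl.get_obs(); p=o["eef_pos"];print(p,o["wrist_force"])
c=im[130:250,290:450,::-1]; cv2.imwrite("pics/s2.png",cv2.resize(c,None,fx=5,fy=5,interpolation=cv2.INTER_CUBIC))
print(proj("side",p-[0,0,.022]),proj("side",p))
E
```

```text
time_s: 2.48
eef_pos: [0.6066, -0.032, 0.1328]
eef_rot: [0.001, 0.196, 0.981, -0.0]
wrist_force: [0.0, 0.4, 0.2]
opening: 0.003
grasp_force: 0.0
[ 0.60665655 -0.03202302  0.13280469] [-0.6193852   0.36533702  0.49775353]
[361.98780502 200.21944584] [362.67836919 189.71620003]
```

View pics/s2.png

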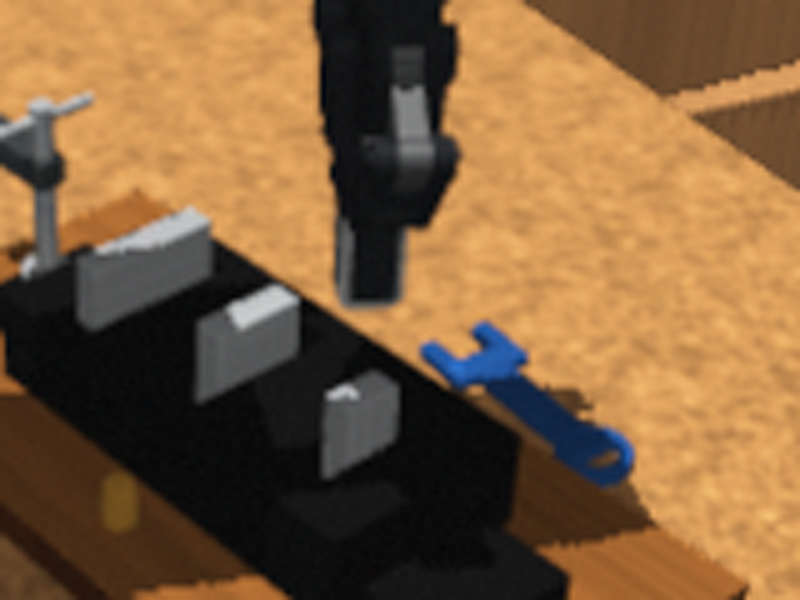

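The tip's bottom edge is at (364,190) and the short top is at (362,207). The gap is either about 36 mm, or smaller with a sideways offset. The top camera can settle which.

```bash
python3 - <<'E'
from h import *
im=imaging.camera("top"); o=ctrl.get_obs(); p=o["eef_pos"]
c=im[100:250,270:470,::-1]; cv2.imwrite("pics/t2.png",cv2.resize(c,None,fx=4,fy=4,interpolation=cv2.INTER_CUBIC))
print(p,(proj("top",p-[0,0,.022])-[270,100])*4,(proj("top",p)-[270,100])*4,(proj("top",p+[0,0,.05])-[270,100])*4)
E
```

```text
[ 0.60653595 -0.03205102  0.13262421] [357.71586595 252.63625917] [363.6873112  243.58114299] [378.89706296 220.51635332]
```

View pics/t2.png

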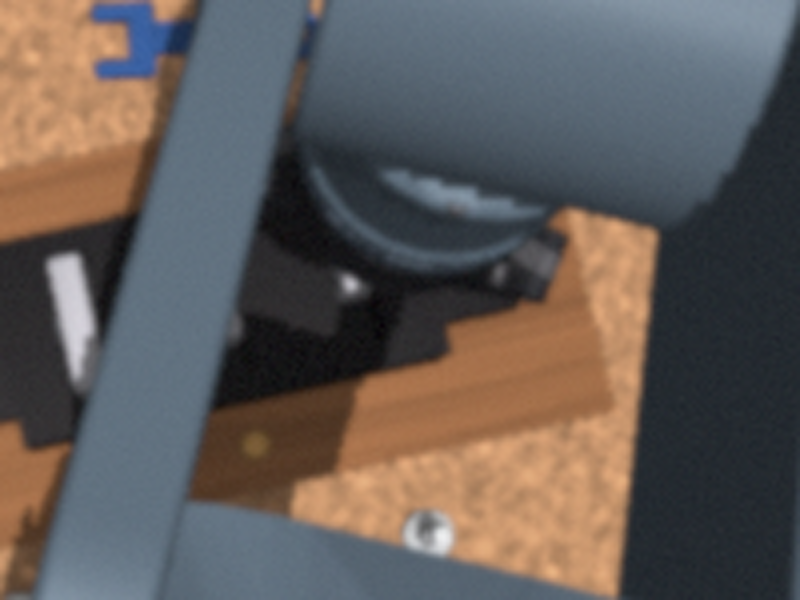

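The top camera shows only the weight's near end at crop (350,285), because the wrist hides the rest. I'll feel for contact instead.

```bash
python3 -m pendant '[[0,0,0.3,0],[0,0,0.6,0],[0,0,0.9,0],[0,0,1.1,0],[0,0,1.3,0]]' | grep -E "time|pos|force"
python3 -m pendant '[[0,0,0.2,0],[0,0,0.4,0]]'| grep -E "time|pos|force"
python3 - <<'E'
from h import *
im=imaging.camera("side"); o=ctrl.get_obs(); print(o["eef_pos"],o["wrist_force"])
a=cv2.imread("pics/side0.png"); b=im[:,:,::-1]; cv2.imwrite("pics/s3full.png",b)
c=b[150:250,310:410]; d=a[150:250,310:410]
cv2.imwrite("pics/s3.png",cv2.resize(np.hstack([d,c]),None,fx=4,fy=4,interpolation=cv2.INTER_CUBIC))
E
```

```text
time_s: 3.0
eef_pos: [0.6053, -0.0318, 0.1174]
wrist_force: [0.1, 0.5, 0.0]
grasp_force: 0.0
time_s: 3.17
eef_pos: [0.6055, -0.0319, 0.1136]
wrist_force: [0.0, 0.0, 0.7]
grasp_force: 0.0
[ 0.6052096  -0.03183334  0.11316615] [-0.57076884 -0.418953   -0.91147051]
```

View pics/s3.png

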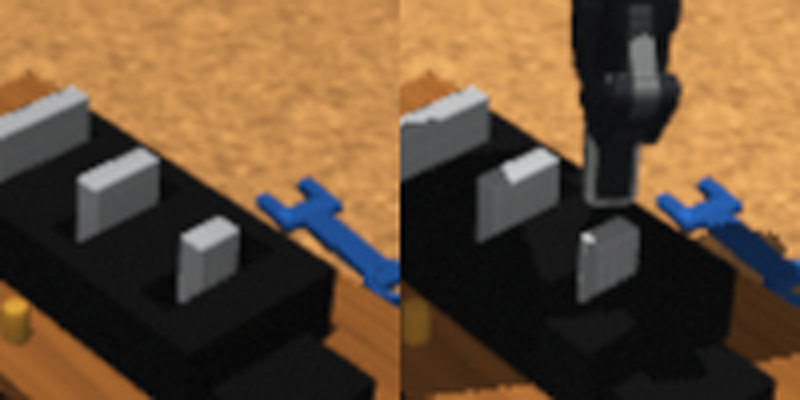

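There is no contact yet, and the remaining gap is about 8 px (17 mm): tip at crop (610,203), top at (610,235). I'll keep going down gently.

```bash
python3 -m pendant '[[0,0,0.4,0],[0,0,0.8,0],[0,0,1.1,0],[0,0,1.1,0]]' | grep -E "time|pos|wrist"
python3 -m pendant '[[0,0,0.15,0],[0,0,0.3,0]]'| grep -E "time|pos|wrist"
python3 -m pendant '[[0,0,0.15,0],[0,0,0.3,0]]'| grep -E "time|pos|wrist"
```

```text
time_s: 3.55
eef_pos: [0.6049, -0.0318, 0.1018]
wrist_force: [0.5, 0.2, -0.2]
time_s: 3.72
eef_pos: [0.6056, -0.0319, 0.0999]
wrist_force: [0.6, 0.3, -0.7]
time_s: 3.88
eef_pos: [0.6056, -0.0319, 0.0969]
wrist_force: [-1.0, 0.3, -0.0]
```

```bash
for i in 1; do python3 -m pendant '[[0,0,0.1,0],[0,0,0.2,0]]'| grep -E "time|pos|wrist"
python3 -m pendant '[[0,0,0.1,0],[0,0,0.2,0]]'| grep -E "time|pos|wrist"; done
python3 - <<'E'
from h import *
im=imaging.camera("side"); o=ctrl.get_obs(); print(o["eef_pos"],o["wrist_force"])
b=im[:,:,::-1]; c=b[150:250,310:410]; a=cv2.imread("pics/s3full.png")[150:250,310:410]
cv2.imwrite("pics/s4.png",cv2.resize(np.hstack([a,c]),None,fx=4,fy=4,interpolation=cv2.INTER_CUBIC))
E
```

```text
time_s: 4.05
eef_pos: [0.6055, -0.0319, 0.0949]
wrist_force: [-1.1, -0.4, 3.7]
time_s: 4.22
eef_pos: [0.6055, -0.0319, 0.0931]
wrist_force: [-1.9, 0.4, 3.2]
[ 0.60550124 -0.03188281  0.09293873] [-1.23723568 -0.11875108  2.85296505]
```

View pics/s4.png

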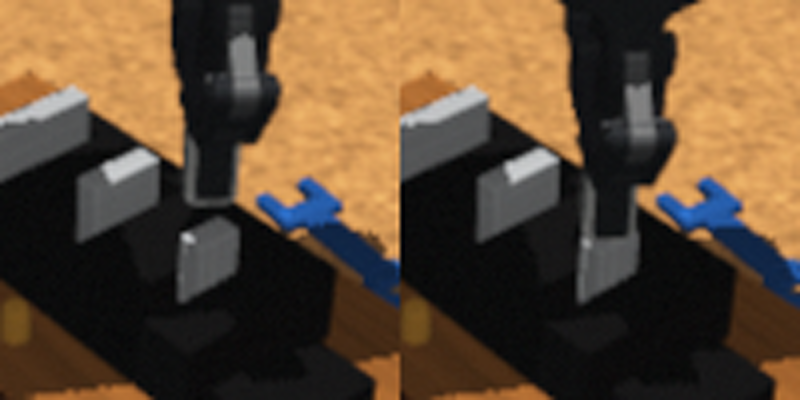

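Contact came at TCP z of about 0.096, with a steady 3 N, so the weight is sliding. I'll push another 6.5 mm and then lift straight up.

```bash
python3 -m pendant '[[0,0,0.1,0],[0,0,0.2,0],[0,0,0.3,0],[0,0,0.4,0],[0,0,0.5,0],[0,0,0.58,0],[0,0,0.64,0],[0,0,0.64,0]]'| grep -E "time|pos|wrist"
python3 -m pendant '[[0,0,-0.5,0],[0,0,-1.5,0],[0,0,-3,0],[0,0,-4.5,0],[0,0,-4.5,0],[0,0,-4.5,0]]'| grep -E "time|pos|wrist"
python3 - <<'E'
from h import *
im=imaging.camera("side"); o=ctrl.get_obs(); p=o["eef_pos"]
b=im[:,:,::-1]; c=b[150:250,310:410]; a=cv2.imread("pics/side0.png")[150:250,310:410]
cv2.imwrite("pics/s5.png",cv2.resize(np.hstack([a,c]),None,fx=4,fy=4,interpolation=cv2.INTER_CUBIC))
R=np.array([[-.9227,.3855,0],[.3855,.9227,0],[0,0,-1]])
print(p,"cm to middle",(R.T@(np.array([.592,.0262,.125])-p)*100).round(2))
E
```

```text
time_s: 4.93
eef_pos: [0.6055, -0.0319, 0.0863]
wrist_force: [-0.9, 0.2, 2.0]
time_s: 5.43
eef_pos: [0.6065, -0.0322, 0.133]
wrist_force: [-0.6, 0.3, -0.3]
[ 0.60563829 -0.03191898  0.13172715] cm to middle [3.5  4.84 0.67]
```

View pics/s5.png

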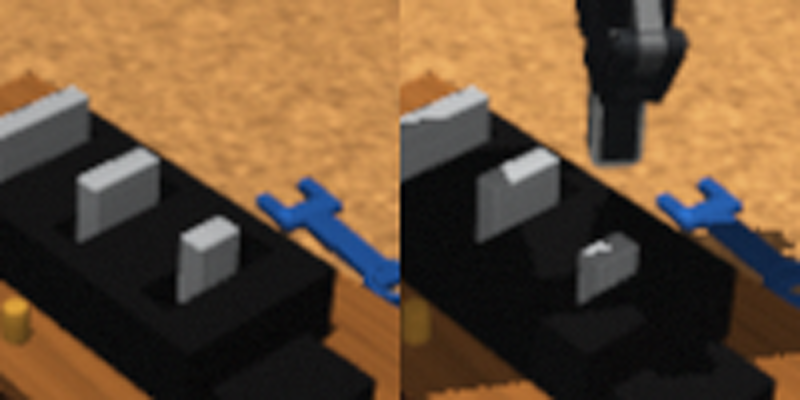

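The short weight's top dropped about 4 px (9 mm), from crop y 235 to 252, and the tip is clear above it. Now the middle weight.

```bash
python3 -m pendant '[[1.2,1.7,0,0],[2.4,3.3,0,0],[3.5,4.8,0,0],[3.5,4.8,1.2,0],[3.5,4.8,2.4,0],[3.5,4.8,2.9,0],[3.5,4.8,2.9,0]]'| grep -E "time|pos|wrist"
python3 -m pendant '[[0,0,0.1,0],[0,0,0.2,0]]'| grep -E "time|pos|wrist"
python3 -m pendant '[[0,0,0.1,0],[0,0,0.2,0]]'| grep -E "time|pos|wrist"
python3 -m pendant '[[0,0,0.1,0],[0,0,0.2,0]]'| grep -E "time|pos|wrist"
```

```text
time_s: 6.07
eef_pos: [0.5899, 0.0253, 0.0994]
wrist_force: [0.0, 0.1, -0.0]
time_s: 6.23
eef_pos: [0.5921, 0.0251, 0.1004]
wrist_force: [-0.4, -0.8, -0.1]
time_s: 6.4
eef_pos: [0.5921, 0.0255, 0.0988]
wrist_force: [-0.4, -0.1, 0.1]
time_s: 6.57
eef_pos: [0.5919, 0.0258, 0.0967]
wrist_force: [0.6, 0.6, 2.7]
```

```bash
python3 -m pendant '[[0,0,0.1,0],[0,0,0.2,0]]'| grep -E "time|pos|wrist"
python3 -m pendant '[[0,0,0.1,0],[0,0,0.2,0],[0,0,0.3,0],[0,0,0.4,0],[0,0,0.5,0],[0,0,0.6,0],[0,0,0.66,0],[0,0,0.66,0]]'| grep -E "time|pos|wrist"
```

```text
time_s: 6.73
eef_pos: [0.592, 0.0258, 0.0949]
wrist_force: [-1.6, -0.0, 3.1]
time_s: 7.4
eef_pos: [0.5919, 0.0258, 0.0878]
wrist_force: [0.5, -1.0, 2.1]
```

Lift off, move above the long weight and feel for contact.

```bash
python3 -m pendant '[[0,0,-0.5,0],[0,0,-1.5,0],[0,0,-3,0],[0,0,-4.5,0],[0,0,-4.5,0]]'| grep -E "time|pos|wrist"
python3 -m pendant '[[1.2,1.6,0,0],[2.4,3.3,0,0],[3.5,4.9,0,0],[3.5,4.9,1.2,0],[3.5,4.9,2.4,0],[3.5,4.9,3.0,0],[3.5,4.9,3.0,0],[3.5,4.9,3.0,0]]'| grep -E "time|pos|wrist"
python3 -m pendant '[[0,0,0.1,0],[0,0,0.2,0]]'| grep -E "time|pos|wrist"
python3 -m pendant '[[0,0,0.1,0],[0,0,0.2,0]]'| grep -E "time|pos|wrist"
```

```text
time_s: 7.82
eef_pos: [0.5938, 0.0258, 0.1367]
wrist_force: [0.7, -0.4, 0.4]
time_s: 8.48
eef_pos: [0.5778, 0.0838, 0.1018]
wrist_force: [0.8, 0.1, -0.5]
time_s: 8.65
eef_pos: [0.5789, 0.084, 0.1013]
wrist_force: [-0.0, 0.1, -0.7]
time_s: 8.82
eef_pos: [0.5786, 0.0844, 0.0992]
wrist_force: [0.3, -0.5, 0.5]
```

```bash
python3 -m pendant '[[0,0,0.1,0],[0,0,0.2,0]]'| grep -E "time|pos|wrist"
python3 -m pendant '[[0,0,0.1,0],[0,0,0.2,0]]'| grep -E "time|pos|wrist"
```

```text
time_s: 8.98
eef_pos: [0.5785, 0.0845, 0.0971]
wrist_force: [-1.3, 0.7, 3.0]
time_s: 9.15
eef_pos: [0.5785, 0.0845, 0.0952]
wrist_force: [-1.6, 0.4, 3.3]
```

```bash
python3 -m pendant '[[0,0,0.1,0],[0,0,0.2,0],[0,0,0.3,0],[0,0,0.4,0],[0,0,0.5,0],[0,0,0.6,0],[0,0,0.68,0],[0,0,0.68,0]]'| grep -E "time|pos|wrist"
python3 -m pendant '[[0,0,-0.5,0],[0,0,-1.5,0],[0,0,-3,0],[0,0,-6,0],[0,0,-9,0],[0,0,-12,0],[0,0,-12,0],[0,0,-12,0]]'| grep -E "time|pos|wrist"
python3 -m pendant '[[3,2,0,0],[6,4,0,0],[9,6,0,0],[12,8,0,0],[15,10,0,0],[18,12,0,0],[21,14,0,0],[24,16,0,0],[27,18,0,0],[27,18,0,0],[27,18,0,0],[27,18,0,0]]'| grep -E "time|pos|wrist"
python3 - <<'E'
from h import *
# drop per weight: compare top-camera centres and side-view vertical shift by template matching
t=imaging.camera("top")[:,:,::-1]; s=imaging.camera("side")[:,:,::-1]
cv2.imwrite("pics/topf.png",t); cv2.imwrite("pics/sidef.png",s)
for n,im,box in(("top",t,(270,130,400,215)),("side",s,(280,160,420,260)),("side0",cv2.imread("pics/side0.png"),(280,160,420,260))):
    x0,y0,x1,y1=box; c=im[y0:y1,x0:x1]; hsv=cv2.cvtColor(c,cv2.COLOR_BGR2HSV)
    k,l,st,ce=cv2.connectedComponentsWithStats(((hsv[...,1]<50)&(hsv[...,2]>110)).astype(np.uint8))
    for j in range(1,k):
        if st[j,4]>15: print(n,st[j],(ce[j]+[x0,y0]).round(1))
a=cv2.imread("pics/top0.png")
for nm,u,v in(("cap",334,211),("stem",377,233),("prot",296,255),("wrench",320,109)):
    w=36 if nm in("prot","wrench") else 13
    r=cv2.matchTemplate(t[v-w//2-6:v+w//2+6,u-w-6:u+w+6],a[v-w//2:v+w//2,u-w:u+w],cv2.TM_CCOEFF_NORMED); print(nm,cv2.minMaxLoc(r)[1::2])
E
```

```text
time_s: 9.82
eef_pos: [0.5784, 0.0846, 0.0879]
wrist_force: [0.6, -1.0, 1.3]
time_s: 10.48
eef_pos: [0.5798, 0.0847, 0.2114]
wrist_force: [0.0, 0.8, -0.4]
time_s: 11.48
eef_pos: [0.3981, 0.3544, 0.2073]
wrist_force: [0.2, 0.2, -0.4]
top [ 83  29  10  15 108] [357.8 166. ]
top [ 48  32  12  24 187] [323.6 173.4]
top [ 13  35  14  33 269] [289.3 181.2]
side [ 26  16  26  14 130] [318.3 182.1]
side [ 50  31  19  11 106] [338.9 196. ]
side [75 48 14  9 70] [361.7 212.2]
side0 [ 26  12  26  13 126] [318.1 177.9]
side0 [ 50  27  19  11 102] [338.9 192.1]
side0 [76 44 13  9 70] [361.9 208.1]
cap (0.9921607375144958, (6, 6))
stem (0.9983212351799011, (6, 6))
prot (0.9992210268974304, (6, 6))
wrench (0.9984301328659058, (6, 6))
```

All three tops dropped about 4 px in the side view (about 9 mm each), and none of the loose parts moved. I'm handing in.

```bash
python3 -c "
from bench import workorder; print(workorder.hand_in())"
```

```text
the job is handed in; nothing more can be done
None
```

The short, middle and long weights were each tapped down about 9 mm in that order at about 3 N; the cap, stem, rim protector and wrench did not move, the arm finished clear, and the job was handed in at about 11.6 s.

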